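# Thread two spacers onto an eccentric idler spindle

## Task

Fit the two loose spacers over the upright spindle of the green idler stand in size order: first the wide steel one, set fully home on the dark disc and let go, then the narrow brass one, fully home flat on top of it, and let go. The spindle stands off-centre on its clamped disc, to a side that was not measured, so feel for it with light pressure: never load the stand with 40 N or more. Leave the stubby screwdriver, the hex nut and the grey beaker where they are.

Things in the scene. Friction and masses are not known exactly. Their poses are not given: they have to be found in the camera images.
- stand: idler stand bolted to the bench, nothing on it moves: green square base plate 110x110x12 mm with a bolt in each corner and a round boss to 20 mm height; on it, concentric, a dark steel disc 72 mm across, from 20 to 30 mm height, from which the vertical spindle rises. Origin at the centre of the base's underside, z up
- seat (a point): centre of the dark disc's top face, on the axis of the base, 30 mm above the bench: the height where the wide spacer's underside rests
- spindle_level (a point): point on the axis of the base at the height of the spindle's tip, 84 mm above the bench. The spindle (bright steel, 20 mm in diameter, tip chamfered 1.5 mm in radius over the last 2.5 mm) stands 6 mm from this axis; to which side is not measured, differs every time and is not the stand's yaw: find it by touch or sight
- wide_spacer: loose bright steel ring, outer diameter 54 mm, bore 22.5 mm straight through (2.5 mm wider than the spindle), 22 mm high, 0.2 to 0.35 kg, lying flat; origin at the centre of its underside, z along its bore
- narrow_spacer: loose brass ring, outer diameter 40 mm, bore 22.5 mm straight through, 24 mm high, 0.1 to 0.2 kg, lying flat; origin at the centre of its underside, z along its bore
- stubby_screwdriver: bystander: short screwdriver with a blue handle lying flat, 63x93x23 mm; origin at the middle of its underside
- hex_nut: bystander: big steel hex nut lying flat, 32x34x16 mm; origin at the centre of its underside
- beaker: bystander: upright grey beaker with a fixed white lid, 65 mm across, 95 mm high; origin at the centre of its underside
Things that resemble listed ones, but are neither listed nor needed, are in the scene too. Leave any blue, orange or turquoise look-alike of the wide_spacer alone.

How it is judged:
On the way:
1. the wide spacer is home on the disc, round the spindle, and released, while the narrow one is not on the spindle (z of wide_spacer in the frame of seat between -0.002 and 0.002 m and horizontal distance between wide_spacer and seat below 0.009 m and angle between wide_spacer's own z axis and vertical below 0.06 rad and contact force between wide_spacer and the fingers below 0.1 N and horizontal distance between narrow_spacer and seat above 0.06 m), for 0.2 s.
At the end, for the whole second after the job is handed in: both spacers are round the spindle (centres within 9 mm of the base's axis), flat within 0.06 rad and at rest: the wide one's underside within 2 mm of the disc's top face, the narrow one's underside 22 mm above the disc's top face, i.e. on the wide one, within 2.5 mm (z of wide_spacer in the frame of seat between -0.002 and 0.002 m and horizontal distance between each of wide_spacer, narrow_spacer and seat below 0.009 m and angle between each of wide_spacer, narrow_spacer's own z axis and vertical below 0.06 rad and z of narrow_spacer in the frame of seat between 0.0195 and 0.0245 m and linear speed of each of wide_spacer, narrow_spacer below 0.02 m/s); the robot touches nothing.
It fails at once if the stand is loaded with 40 N or more by anything (contact force between stand and anything else above 40 N).
It fails at once if the stubby screwdriver, the hex nut or the beaker is shifted by more than 20 mm (distance of any of stubby_screwdriver, hex_nut, beaker from where it was at the start of the episode above 0.02 m).
It also fails if it takes over 72 s, if anything falls off the work surface, if the arm or the gripper's body presses on something with over 40 N, if the wrist force passes 120 N, or if a joint passes its speed limit or range.

## Robot

A 7-joint arm with a two-finger parallel gripper is mounted at the origin on a cart in front of the work surface, level with it; the furniture and walls round the work are solid. World frame = base frame: x ahead of the robot, y to its left, z up, the work surface at z = 0. Lengths are in m, angles in rad, forces in N, time in s.
With the tool pointing down it reaches from about 0.425 to 0.875 m from the base axis. Payload 4.7 kg.
Tool frame: the origin (TCP) lies midway between the tips of the shut fingers; the grasp point (between the pads) lies 19 mm behind it; z points along the fingers, x is the direction in which the jaws open and shut, and the axes are right-handed (so a half turn about z gives the same grasp; the last joint's range is limited). The gripper opens to 87 mm and grips with 3 to 60 N. Pads are 19 mm wide; open, the fingers measure 117 mm over their backs; the gripper's body (75 mm by 190 mm) begins 51 mm behind the grasp point.
Start: joints at [-1.321, 0.321, -0.07, 1.45, 0.023, 1.371, -0.057], TCP at [0.152, 0.632, 0.223] pointing down, gripper open.
Joint ranges: [-2.86, 2.86], [-0.3, 2.09], [-1.38, 1.24], [0.06, 2.45], [-1.56, 4.7], [0.09, 2.05], [-2.69, 2.69]. Speed limits (rad/s): [2.57, 2.57, 3.14, 3.14, 3.14, 3.14, 3.14].

## Interface

Orientations are given as a rotation vector (axis times angle).
In Python, from bench import get_state, eyes, ticket gives the robot as it stands.
- The arm moves only by the tool carry_out, never from a script. Its argument "motion" is a list of rows, each a list of 2 entries, a list of its own where there are three numbers: the shift along the world's x, y, z in m, then the turn about the world's z in rad. A call has 1 to 20 rows; each row is the pose to reach, as a shift and turn from the pose commanded when the call began; what a row does not reach only later rows make up. A row lasts 1/10 s, in which the tool goes at most 50 mm and 8.59 degrees, less where a joint would pass 70% of its speed; a pose out of reach is approached as far as the arm can. A call with a gripper value outside its range is refused whole. "grip" is the gripper command: -1 is fully open, 1 is shut, values between are in proportion, set as the call begins (left out, the last holds). The fingers move at their own pace and stop on an object; "squeeze" is the grip in N (left out, the last holds). Time passes only in rows, so rows that repeat a pose let the fingers close. It gives the time, the measured TCP pose, the force and the opening at its end, in the units of the state.
- get_state(): the state, without advancing time (a new reading comes with each control period).
- eyes.get_image(name): name is "scene" or "side" or "wrist"; returns a dict with "pixels" (384x512x3 uint8, blue, green, red), "mtx" (3x3 intrinsics, pixels), "extrinsics" (4x4, takes a point from camera to world coordinates). Camera axes: x right, y down, z forward; pixel columns grow to the right and rows downward; lengths in m; the calibration is good to about 2 mm. A picture is of the moment at which its call begins. There is no depth.
- ticket.close_job(): hands the job in, once; it reports no verdict.
The state is a dict: "time": time; "joint_positions": joint angles; "qd": joint speeds; "joint_torque": joint torques, N m; "position": TCP position; "tool_rot": TCP orientation; "ft_force": force on the tool from outside, world axes, zero at the start; "torque": the same for the moment, N m; "grip_width": opening from 0.0 (shut) to 1.0 (fully open).
Only numpy, scipy, OpenCV 4.12 (cv2) and the standard library are available. Lean on these libraries where they do the work, as an engineer would, in place of code of your own. Each camera call takes 0.05 s, during which the arm holds its last target. There are 200 camera calls.

## Working session

There is one attempt and no reset: what is moved stays moved. The work goes in short steps, Python scripts to look and compute and a tool call to move; the robot and the scene stay as the last step left them, time stands still between calls to the robot, and variables do not carry over. Pictures are saved under pics/ and viewed, about 8 in all and at most 12, crops included, and the job is handed in when it is done.

Besides the shell and the picture viewer there is one more tool, called after "Call:" as a command line: name --argument value ..., lists and objects as JSON in quotes. carry_out: Moves the arm, as the interface text tells. Its arguments: {"type":"object","properties":{"motion":{"type":"array","items":{"type":"array"}},"grip":{"type":"number"},"squeeze":{"type":"number"}},"required":["motion"]}

```bash
mkdir -p pics; ls; cat > h.py <<'E'
import numpy as np, cv2
from bench import get_state, eyes, ticket
def shot(n, fn=None):
    d=eyes.get_image(n)
    im=np.ascontiguousarray(d["pixels"])
    if fn: cv2.imwrite("pics/"+fn,im)
    return im,np.array(d["mtx"]),np.array(d["extrinsics"])
def ray(u,v,K,E,z):
    d=E[:3,:3]@np.linalg.solve(K,[u,v,1.]); o=E[:3,3]
    return o+d*(z-o[2])/d[2]
def proj(p,K,E):
    c=np.linalg.inv(E)@np.append(p,1); q=K@c[:3]; return q[:2]/q[2]
E
python3 - <<'E'
from h import *
a=[shot(n) for n in("scene","side","wrist")]
for im,K,E in a: print(K.round(1).tolist(),E.round(3).tolist())
for n,(im,K,E) in zip("abc",a): np.savez(f"pics/{n}.npz",im=im,K=K,E=E)
cv2.imwrite("pics/1.png",cv2.resize(np.hstack([a[0][0]]),(800,600),interpolation=cv2.INTER_CUBIC))
cv2.imwrite("pics/2.png",cv2.resize(a[1][0],(800,600),interpolation=cv2.INTER_CUBIC))
print(get_state())
E
```

```text
pics
[[458.3, 0.0, 248.8], [0.0, 458.3, 188.9], [0.0, 0.0, 1.0]] [[0.8, -0.339, 0.496, -0.293], [-0.6, -0.462, 0.653, -1.143], [0.008, -0.82, -0.573, 1.056], [0.0, 0.0, 0.0, 1.0]]
[[385.9, 0.0, 251.2], [0.0, 385.9, 188.9], [0.0, 0.0, 1.0]] [[-0.997, -0.057, 0.055, 0.493], [-0.078, 0.605, -0.792, 0.912], [0.012, -0.794, -0.608, 0.78], [0.0, 0.0, 0.0, 1.0]]
[[310.2, 0.0, 257.4], [0.0, 310.2, 189.1], [0.0, 0.0, 1.0]] [[0.232, 0.938, 0.256, 0.081], [0.973, -0.224, -0.062, 0.649], [-0.001, 0.263, -0.965, 0.383], [0.0, 0.0, 0.0, 1.0]]
{'time': 0.15, 'joint_positions': array([-1.32090293,  0.32165365, -0.07007538,  1.45141394,  0.02260578,
        1.37078715, -0.0569171 ]), 'qd': array([ 0.00093935, -0.00432339,  0.00016698, -0.00284679,  0.00114267,
        0.00011682,  0.00080387]), 'joint_torque': array([ 2.84722446e-04, -4.91794109e+01, -4.04271679e-01, -3.12879181e+01,
       -6.38475129e-02,  4.04330122e-02,  1.25334636e-04]), 'position': array([0.15180345, 0.63158984, 0.22170246]), 'tool_rot': array([ 2.46653995e+00,  1.94411541e+00, -1.72360427e-03]), 'ft_force': array([-0.20879677,  0.32597572, -0.1557733 ]), 'torque': array([ 0.01749258, -0.01761407,  0.04213276]), 'grip_width': 1.0030387279721356}
```

View pics/1.png

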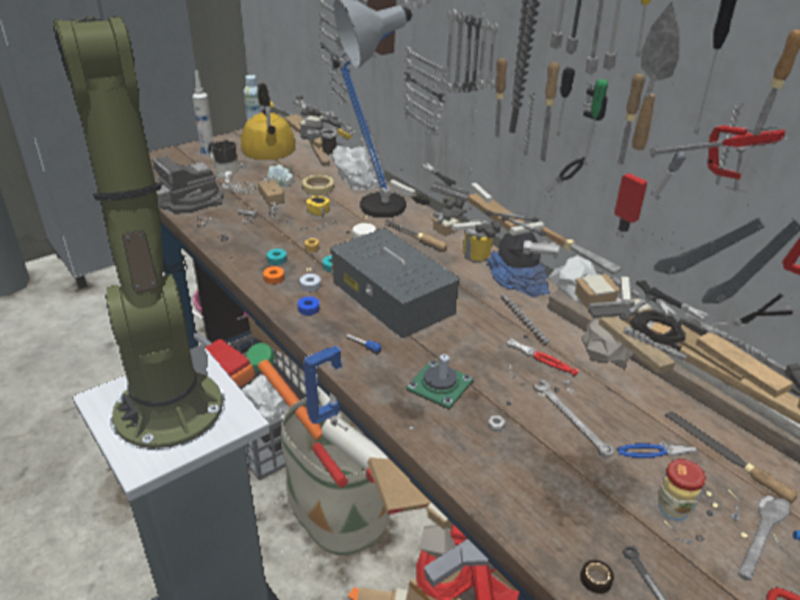

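View pics/2.png

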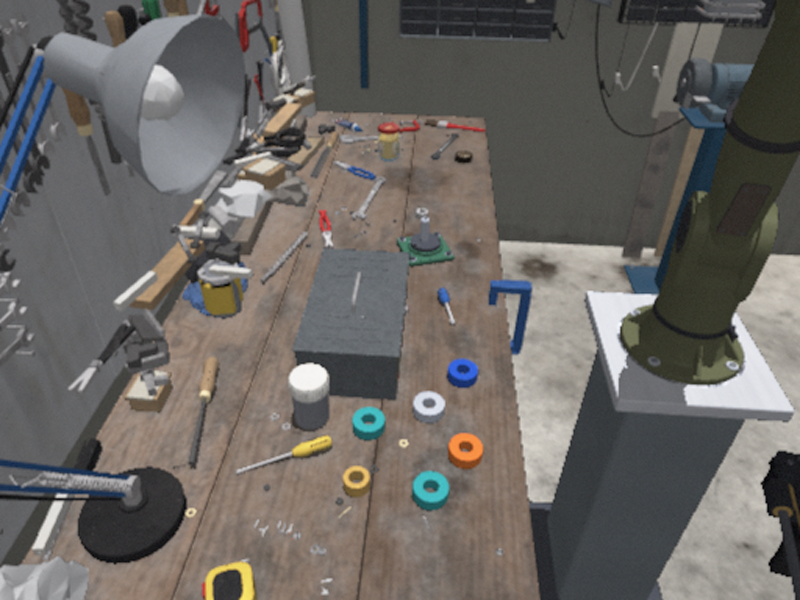

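The scene view shows the stand at (440,380), a bright ring at (310,281) and a brass ring at (312,243). The side view shows the bright ring at (428,405), brass at (356,481), and the turquoise, orange and blue rings, which are decoys. The only uncoloured steel ring is the (428,405) one. I'll measure these and confirm in a crop.

```bash
python3 - <<'E'
from h import *
A={n:np.load(f"pics/{n}.npz") for n in "ab"}
s=.64
def blob(n,u,v,z,cond,r=16):
    im,K,E=(A[n][k] for k in("im","K","E"))
    u,v=int(u*s),int(v*s)
    hsv=cv2.cvtColor(im[v-r:v+r,u-r:u+r],cv2.COLOR_BGR2HSV).astype(int)
    m=cond(hsv).astype(np.uint8)
    c,_=cv2.findContours(m,cv2.RETR_EXTERNAL,cv2.CHAIN_APPROX_NONE)
    c=max(c,key=cv2.contourArea); b=cv2.boundingRect(c)
    p=(u-r+b[0]+(b[2]-1)/2, v-r+b[1]+(b[3]-1)/2)
    return p,b,ray(*p,K,E,z).round(4)
steel=lambda h:(h[...,1]<50)&(h[...,2]>120)
brass=lambda h:(h[...,0]>14)&(h[...,0]<28)&(h[...,1]>120)&(h[...,2]>100)
green=lambda h:(h[...,0]>50)&(h[...,0]<85)&(h[...,1]>70)
for nm,c,z,pa,pb,r in(("wide",steel,.012,(310,281),(428,405),17),("narrow",brass,.013,(312,243),(356,481),14),("green",green,.012,(440,380),(424,245),28)):
    print(nm,"scene",blob("a",*pa,z,c,r)); print(nm,"side",blob("b",*pb,z,c,r))
t=[]
for n,(u,v,w,h) in(("a",(250,215,60,60)),("b",(250,125,50,50)),("a",(165,140,70,60)),("b",(200,225,110,110))):
    t.append(cv2.resize(A[n]["im"][v:v+h,u:u+w],(400,300),interpolation=cv2.INTER_CUBIC))
cv2.imwrite("pics/3.png",np.vstack([np.hstack(t[:2]),np.hstack(t[2:])]))
E
```

```text
wide scene ((193.0, 177.0), (0, 3, 25, 25), array([0.4765, 0.2504, 0.012 ]))
wide side ((276.5, 262.5), (8, 8, 26, 26), array([0.471 , 0.2213, 0.012 ]))
narrow scene ((199.0, 156.5), (10, 12, 9, 8), array([0.5824, 0.3742, 0.013 ]))
narrow side ((228.0, 307.5), (7, 5, 17, 20), array([0.5802, 0.3706, 0.013 ]))
green scene ((281.0, 247.0), (8, 19, 41, 27), array([ 0.4929, -0.2914,  0.012 ]))
green side ((272.0, 160.5), (12, 24, 35, 18), array([ 0.4998, -0.2653,  0.012 ]))
```

View pics/3.png

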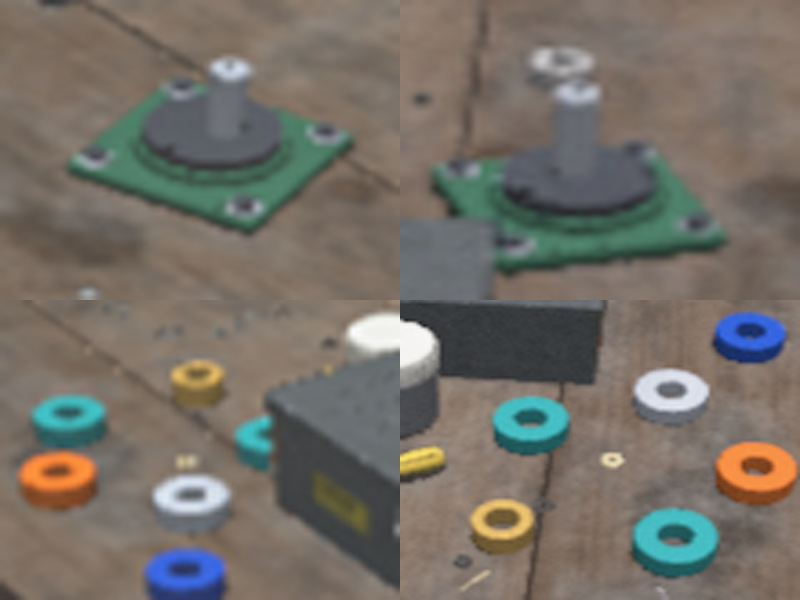

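The crop confirms it. The bright steel ring is at scene crop (192,495) / side crop (671,390), and the single brass ring, shorter across and taller, is at (198,374) / (503,522). The spindle tip is at (230,67) and (577,92). Next I'll compute positions from those crop readings.

```bash
python3 - <<'E'
from h import *
A={n:np.load(f"pics/{n}.npz") for n in "ab"}
def R(n,u,v,z): return ray(u,v,A[n]["K"],A[n]["E"],z).round(4)
for nm,a,b,z in(("wide",(198.6,178.8),(274.5,258),.022),("narrow",(199.6,154.8),(228.3,306.4),.024),("tip",(284.5,228.4),(272.1,140.3),.084),("bolts",(281.6,244),(272.2,157.6),.015)):
    print(nm,R("a",*a,z),R("b",*b,z))
# stand yaw from bolts
print([R("a",250+x/6.667,215+y/5,.014) for x,y in((95,155),(180,87),(325,132),(243,206))])
# others: beaker, screwdriver (side view), toolbox corners top
for nm,u,v,z in(("beaker",309,375,.095),("blade",453,320,.01),("handle",442,297,.02),("boxA",303,345,.1),("boxB",400,352,.1),("boxC",408,253,.1),("boxB0",395,394,0),("blue",462,370,.022),("turq",368,420,.022),("orange",465,447,.022),("turq2",430,487,.022)): print(nm,R("b",u*.64,v*.64,z))
from scipy.spatial.transform import Rotation as Q
print(Q.from_rotvec(get_state()["tool_rot"]).as_matrix().round(3))
E
```

```text
wide [0.4806 0.2123 0.022 ] [0.4769 0.2152 0.022 ]
narrow [0.5829 0.369  0.024 ] [0.5786 0.3753 0.024 ]
tip [ 0.5067 -0.2876  0.084 ] [ 0.5034 -0.2859  0.084 ]
bolts [ 0.502  -0.2835  0.015 ] [ 0.4997 -0.2801  0.015 ]
[array([ 0.4492, -0.2557,  0.014 ]), array([ 0.5289, -0.227 ,  0.014 ]), array([ 0.5585, -0.3074,  0.014 ]), array([ 0.477 , -0.3378,  0.014 ])]
beaker [0.6702 0.2395 0.095 ]
blade [ 0.4353 -0.0217  0.01  ]
handle [ 0.4586 -0.0821  0.02  ]
boxA [0.6921 0.176  0.1   ]
boxB [0.5295 0.1784 0.1   ]
boxC [ 0.5333 -0.1188  0.1   ]
boxB0 [0.5363 0.1789 0.    ]
blue [0.4204 0.1311 0.022 ]
turq [0.5746 0.2606 0.022 ]
orange [0.4181 0.3015 0.022 ]
turq2 [0.4704 0.3788 0.022 ]
[[ 0.234  0.972 -0.   ]
 [ 0.972 -0.234 -0.001]
 [-0.001  0.    -1.   ]]
```

Call:
carry_out --motion '[[[0.03,-0.038,0],-0.03],[[0.06,-0.076,0],-0.06],[[0.09,-0.114,0],-0.1],[[0.12,-0.152,0],-0.13],[[0.15,-0.19,0],-0.16],[[0.18,-0.228,0],-0.2],[[0.21,-0.266,0],-0.23],[[0.24,-0.304,0],-0.26],[[0.27,-0.342,0],-0.3],[[0.3,-0.38,0],-0.33],[[0.327,-0.418,-0.02],-0.36],[[0.327,-0.418,-0.04],-0.36],[[0.327,-0.418,-0.04],-0.36],[[0.327,-0.418,-0.04],-0.36]]' --grip -1

```text
time: 1.55
position: [0.4782, 0.2149, 0.1825]
tool_rot: [-2.774, -1.473, 0.001]
ft_force: [0.8, 0.4, -0.8]
grip_width: 0.997
```

```bash
cat >> h.py <<'E'
def top(im,cond,near,r):
    h=cv2.cvtColor(im,cv2.COLOR_BGR2HSV).astype(int); m=cond(h).astype(np.uint8)
    c,hi=cv2.findContours(m,cv2.RETR_CCOMP,cv2.CHAIN_APPROX_NONE); out=[]
    for k,x in enumerate(c):
        if cv2.contourArea(x)>40:
            e=cv2.fitEllipse(x)
            if np.hypot(e[0][0]-near[0],e[0][1]-near[1])<r: out.append((hi[0][k][3]>=0,[round(q,1) for q in e[0]],[round(q,1) for q in e[1]]))
    return out
E
python3 - <<'E'
from h import *
print(get_state()["position"],get_state()["time"])
im,K,E=shot("wrist"); im2,_,_=shot("scene"); np.savez("pics/w1.npz",im=im,K=K,E=E)
p=proj([.479,.214,.022],K,E); print(p)
for z,c in((.022,lambda h:(h[...,1]<60)&(h[...,2]>150)),):
    for o in top(im,c,p,50): print(o,ray(*o[1],K,E,.022))
cv2.imwrite("pics/4.png",np.hstack([cv2.resize(im,(400,300)),cv2.resize(im2[60:300,100:420],(400,300))]))
E
```

```text
[0.4781617  0.21485126 0.18251357] 1.55
[256.87290397 176.55190446]
(np.False_, [257.9, 174.2], [46.3, 46.9]) [0.47748639 0.21633697 0.022     ]
(np.True_, [258.1, 175.0], [22.6, 23.2]) [0.47832689 0.21602748 0.022     ]
```

View pics/4.png

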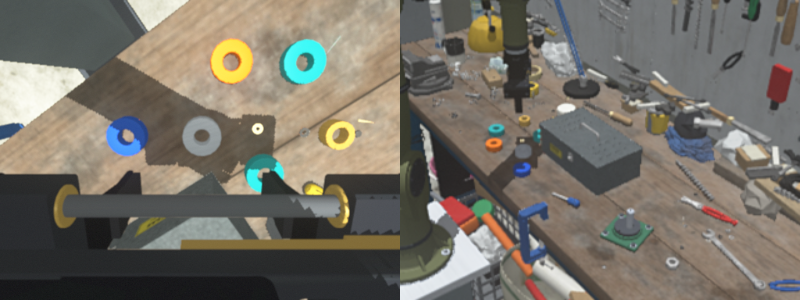

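The wrist view shows the steel ring at (201,135), giving (0.478, 0.216) and matching the estimate. The gripper's long side runs along the jaws, clear of the toolbox corner. I'll descend and grip.

Call:
carry_out --motion '[[[0,0.001,-0.04],0],[[0,0.001,-0.08],0],[[0,0.001,-0.12],0],[[0,0.001,-0.15],0],[[0,0.001,-0.165],0],[[0,0.001,-0.176],0],[[0,0.001,-0.176],0],[[0,0.001,-0.176],0]]'

```text
time: 2.45
position: [0.4796, 0.216, 0.0077]
tool_rot: [-2.775, -1.473, -0.003]
ft_force: [-0.1, -0.2, -0.7]
grip_width: 1.003
```

Call:
carry_out --motion '[[[0,0,0],0],[[0,0,0],0],[[0,0,0],0],[[0,0,0],0],[[0,0,0],0],[[0,0,0],0],[[0,0,0],0],[[0,0,0],0]]' --grip 1 --squeeze 30

```text
time: 3.25
position: [0.479, 0.2151, 0.0067]
tool_rot: [-2.776, -1.472, -0.0]
ft_force: [-0.9, 0.2, 2.0]
grip_width: 0.617
```

Call:
carry_out --motion '[[[0,0,0.03],0],[[0,0,0.075],0],[[0,0,0.12],0],[[0,0,0.165],0],[[0.005,-0.04,0.185],0],[[0.012,-0.088,0.185],0],[[0.02,-0.136,0.185],0],[[0.028,-0.184,0.185],0],[[0.036,-0.232,0.185],0],[[0.044,-0.28,0.185],0],[[0.052,-0.328,0.185],0],[[0.06,-0.376,0.185],0],[[0.068,-0.424,0.185],0],[[0.076,-0.472,0.18],0],[[0.081,-0.515,0.175],0],[[0.084,-0.541,0.175],0],[[0.084,-0.541,0.175],0],[[0.084,-0.541,0.175],0],[[0.084,-0.541,0.175],0]]'

```text
time: 5.15
position: [0.5632, -0.324, 0.1808]
tool_rot: [-2.772, -1.473, -0.0]
ft_force: [0.2, 0.3, -2.5]
grip_width: 0.619
```

```bash
python3 - <<'E'
from h import *
s=get_state(); print(s["position"],s["time"],s["ft_force"],s["grip_width"])
im,K,E=shot("wrist"); np.savez("pics/w2.npz",im=im,K=K,E=E)
print(E.round(3).tolist(),proj([.505,-.287,.084],K,E),proj([.501,-.282,.03],K,E))
cv2.imwrite("pics/5.png",cv2.resize(im,(800,600),interpolation=cv2.INTER_CUBIC))
E
```

```text
[ 0.56318387 -0.32396235  0.18083635] 5.15 [ 0.1633722   0.30903492 -2.53976197] 0.6193211960026109
[[0.558, 0.801, 0.218, 0.503], [0.83, -0.539, -0.145, -0.283], [0.002, 0.261, -0.965, 0.343], [0.0, 0.0, 0.0, 1.0]] [254.54011237 109.54012019] [256.90317167 102.26631074]
```

View pics/5.png

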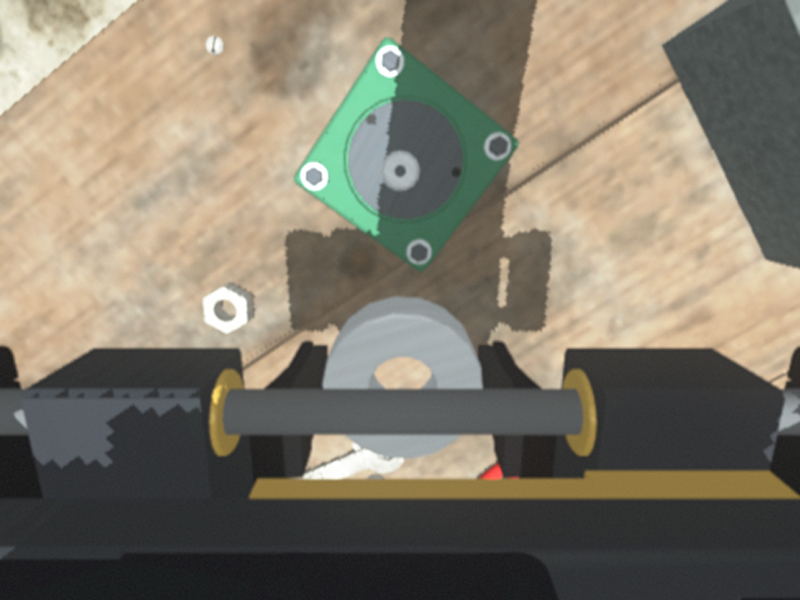

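The wrist camera looks straight down on the stand. The spindle tip is at (400,171) and the bolts average (405,159), so the spindle leans towards image-down.

```bash
python3 - <<'E'
from h import *
w=np.load("pics/w2.npz"); K,E,im=w["K"],w["E"],w["im"]
g=cv2.cvtColor(im,cv2.COLOR_BGR2HSV).astype(int)
r=14; sub=g[109-r:109+r,256-r:256+r]
m=((sub[...,2]>165)&(sub[...,1]<60)).astype(np.uint8)
n,l,st,c=cv2.connectedComponentsWithStats(m); print(st.tolist(),c.round(1).tolist())
t=ray(256.3,109.4,K,E,.084); b=ray(259.2,101.8,K,E,.015); d=ray(259.5,101.8,K,E,.03)
print(t,b,d,(t-b)[:2],np.hypot(*(t-b)[:2]))
# rim of held ring's lower face from image: left/right extremes and bottom edge
print([proj([.5632,-.324,z],K,E).round(1) for z in(.174,.196)])
E
```

```text
[[0, 0, 28, 28, 375], [0, 0, 25, 25, 409]] [[16.0, 14.4], [11.2, 12.7]]
[ 0.50570254 -0.28575995  0.084     ] [ 0.50182094 -0.27973659  0.015     ] [ 0.50204507 -0.27966709  0.03      ] [ 0.0038816  -0.00602336] 0.007165728473845521
[array([256.8, 233.2]), array([256.8, 250.2])]
```

```bash
python3 - <<'E'
from h import *
w=np.load("pics/w2.npz"); K,E=w["K"],w["E"]
ty=np.array([E[0,1],E[1,1]]); ty/=np.hypot(*ty); tx=np.array([E[0,0],E[1,0]]); tx/=np.hypot(*tx)
tcp=np.array([.5632,-.324])
for (u,v,z) in((402,297,.174),(402,458,.196),(325,372,.196),(481,372,.196),(403,393,.196),(403,375,.196)):
    q=ray(u/1.5625,v/1.5625,K,E,z)[:2]-tcp; print(u,v,(q@tx*1e3).round(1),(q@ty*1e3).round(1))
print(tx,ty)
E
```

```text
402 297 0.3 -26.2
402 458 0.3 25.3
325 372 -24.9 -6.8
481 372 26.1 -6.8
403 393 0.6 0.7
403 375 0.6 -5.7
[0.55835561 0.82960172] [ 0.82937462 -0.55869288]
```

Call:
carry_out --motion '[[[-0.03,0.02,0],0],[[-0.0575,0.038,0],0],[[-0.0575,0.038,-0.03],0],[[-0.0575,0.038,-0.06],0],[[-0.0575,0.038,-0.08],0],[[-0.0575,0.038,-0.08],0],[[-0.0575,0.038,-0.08],0],[[-0.0575,0.038,-0.08],0],[[-0.0575,0.038,-0.08],0]]'

```text
time: 6.1
position: [0.5064, -0.2883, 0.1031]
tool_rot: [2.774, 1.471, 0.003]
ft_force: [-0.5, -0.5, -2.5]
grip_width: 0.621
```

```bash
python3 - <<'E'
from h import *
for i in range(5):
    im,K,E=shot("wrist" if i<4 else "side"); s=get_state(); print(s["time"],s["position"].round(4),s["ft_force"].round(1),(E[:3,3]+np.r_[.073*np.array([.829,-.559]),0]).round(4))
E
```

```text
6.15 [ 0.5062 -0.2883  0.1029] [-0.2 -0.2 -4. ] [ 0.5065 -0.2881  0.2645]
6.2 [ 0.506  -0.2883  0.1026] [-1.5 -0.  -3.1] [ 0.5063 -0.2881  0.2643]
6.25 [ 0.5058 -0.2882  0.1024] [ 0.1 -0.5 -3.4] [ 0.5062 -0.2881  0.2641]
6.3 [ 0.5057 -0.2881  0.1021] [-0.5 -0.9 -2.1] [ 0.5061 -0.2881  0.2638]
6.35 [ 0.5056 -0.2881  0.102 ] [ 1.1  0.1 -3.4] [0.5534 0.8709 0.7796]
```

Call:
carry_out --motion '[[[0,0.0025,-0.003],0],[[0,0.0025,-0.006],0],[[0,0.0025,-0.007],0],[[0,0.0025,-0.008],0],[[0,0.0025,-0.009],0],[[0,0.0025,-0.01],0],[[0,0.0025,-0.011],0],[[0,0.0025,-0.012],0],[[0,0.0025,-0.012],0]]'

```text
time: 7.25
position: [0.5053, -0.2854, 0.0894]
tool_rot: [-2.775, -1.472, 0.0]
ft_force: [-0.2, -0.2, -3.2]
grip_width: 0.618
```

Call:
carry_out --motion '[[[0,0,-0.001],0],[[0,0,-0.002],0],[[0,0,-0.003],0],[[0,0,-0.004],0],[[0,0,-0.004],0]]'

```text
time: 7.75
position: [0.5053, -0.2854, 0.0854]
tool_rot: [-2.775, -1.472, 0.0]
ft_force: [-0.8, -0.2, -3.1]
grip_width: 0.62
```

Already about 5 mm below tip level with no contact force, so the ring is on. I'll continue down gently.

Call:
carry_out --motion '[[[0,0,-0.002],0],[[0,0,-0.004],0],[[0,0,-0.006],0],[[0,0,-0.008],0],[[0,0,-0.01],0],[[0,0,-0.012],0],[[0,0,-0.012],0]]'

```text
time: 8.45
position: [0.5052, -0.2853, 0.0732]
tool_rot: [-2.775, -1.471, 0.0]
ft_force: [-0.5, 0.3, -2.5]
grip_width: 0.618
```

Call:
carry_out --motion '[[[0,0,-0.003],0],[[0,0,-0.006],0],[[0,0,-0.009],0],[[0,0,-0.012],0],[[0,0,-0.015],0],[[0,0,-0.018],0],[[0,0,-0.021],0],[[0,0,-0.024],0],[[0,0,-0.027],0],[[0,0,-0.03],0],[[0,0,-0.03],0],[[0,0,-0.03],0]]'

```text
time: 9.65
position: [0.5053, -0.2855, 0.0435]
tool_rot: [-2.776, -1.471, 0.0]
ft_force: [-0.5, -0.2, -2.1]
grip_width: 0.616
```

Home should be at TCP z of about 0.0367.

Call:
carry_out --motion '[[[0,0,-0.002],0],[[0,0,-0.004],0],[[0,0,-0.005],0],[[0,0,-0.0055],0],[[0,0,-0.0055],0],[[0,0,-0.0055],0]]'

```text
time: 10.25
position: [0.5054, -0.2855, 0.0381]
tool_rot: [2.775, 1.472, 0.0]
ft_force: [-0.0, 0.2, -2.0]
grip_width: 0.617
```

Call:
carry_out --motion '[[[0,0,-0.0005],0],[[0,0,-0.001],0],[[0,0,-0.001],0],[[0,0,-0.001],0]]'

```text
time: 10.65
position: [0.5054, -0.2855, 0.0371]
tool_rot: [2.776, 1.472, 0.0]
ft_force: [-1.1, -0.3, -2.6]
grip_width: 0.623
```

Call:
carry_out --motion '[[[0,0,-0.0005],0],[[0,0,-0.001],0],[[0,0,-0.001],0],[[0,0,-0.001],0]]'

```text
time: 11.05
position: [0.5055, -0.2855, 0.0367]
tool_rot: [-2.775, -1.472, -0.001]
ft_force: [-2.4, 1.2, 5.7]
grip_width: 0.612
```

Contact is about 8 N at the expected height. I'll release, then rise.

Call:
carry_out --motion '[[[0,0,0],0],[[0,0,0],0],[[0,0,0],0],[[0,0,0],0],[[0,0,0],0],[[0,0,0],0]]' --grip -1

```text
time: 11.65
position: [0.5054, -0.2855, 0.036]
tool_rot: [2.775, 1.472, 0.0]
ft_force: [0.6, -0.1, -0.2]
grip_width: 0.985
```

Call:
carry_out --motion '[[[0,0,0.03],0],[[0,0,0.07],0],[[0,0,0.11],0],[[0.03,-0.02,0.145],0],[[0.058,-0.038,0.145],0],[[0.058,-0.038,0.145],0],[[0.058,-0.038,0.145],0]]'

```text
time: 12.35
position: [0.5629, -0.3236, 0.1801]
tool_rot: [-2.775, -1.471, 0.003]
ft_force: [-0.7, 0.6, -0.9]
grip_width: 0.995
```

```bash
python3 - <<'E'
from h import *
im,K,E=shot("wrist"); np.savez("pics/w3.npz",im=im,K=K,E=E); a,_,_=shot("side"); b,_,_=shot("scene")
r=lambda x:cv2.resize(x,(400,300),interpolation=cv2.INTER_CUBIC)
cv2.imwrite("pics/6.png",np.vstack([np.hstack([r(im[50:170,180:340]),r(a[115:175,240:320])]),np.hstack([r(b[205:265,240:320]),r(im)])]))
# proj of predicted ring centre
print(proj([.5053,-.2855,.052],K,E), get_state()["position"])
E
```

```text
[256.34740327 108.92493957] [ 0.56224688 -0.32304263  0.18055518]
```

View pics/6.png

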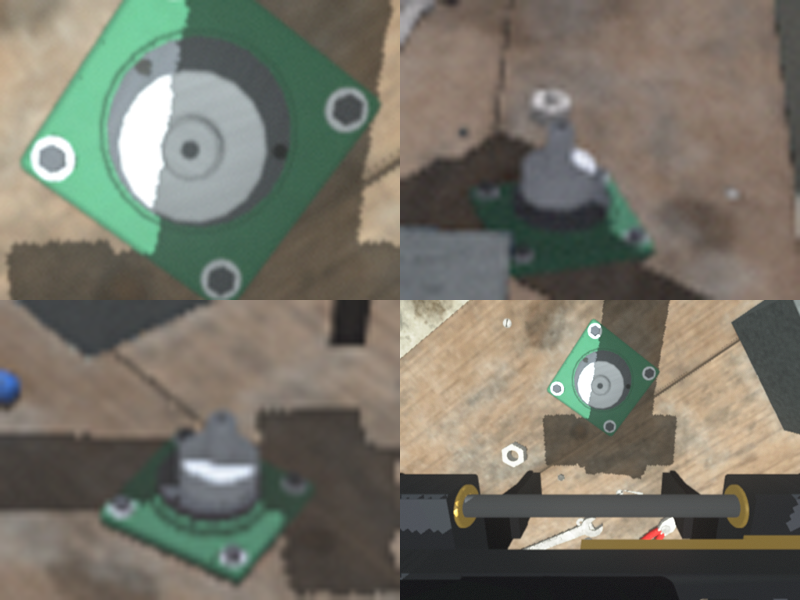

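The wide spacer sits flat on the disc around the spindle, centred at (190,150) in the top-left tile. Before heading for the brass ring I'll check the lamp clearance.

```bash
python3 - <<'E'
from h import *
A={n:np.load(f"pics/{n}.npz") for n in "ab"}
def tri(pa,pb):
    P=[A[n]["K"]@np.linalg.inv(A[n]["E"])[:3] for n in "ab"]
    X=cv2.triangulatePoints(P[0],P[1],np.array(pa)*.64,np.array(pb)*.64); return (X[:3]/X[3]).ravel().round(3)
print("head rim ctr",tri((365.,25.),(190.,105.)),"base",tri((383.,205.),(131.,512.)),"bulb cap",tri((400.,12.),(70.,60.)))
R=lambda u,v,z: ray(u*.64,v*.64,A["b"]["K"],A["b"]["E"],z).round(3)
print("tape",R(228,580,.04),"screwdriver",R(318,447,.01))
E
```

```text
head rim ctr [0.744 0.341 0.582] base [0.891 0.449 0.011] bulb cap [0.852 0.332 0.607]
tape [0.718 0.548 0.04 ] screwdriver [0.648 0.312 0.01 ]
```

Lamp head is at x ≥ 0.66, z ≈ 0.5 and up, so I'll stay low during transit.

Call:
carry_out --motion '[[[0.001,0.045,0],0],[[0.002,0.094,-0.01],0],[[0.004,0.143,-0.02],0],[[0.005,0.192,-0.02],0],[[0.006,0.241,-0.02],0],[[0.008,0.29,-0.02],0],[[0.009,0.339,-0.02],0],[[0.01,0.388,-0.02],0],[[0.011,0.437,-0.02],0],[[0.013,0.486,-0.02],0],[[0.014,0.535,-0.02],0],[[0.015,0.584,-0.02],0],[[0.016,0.633,-0.02],0],[[0.018,0.675,-0.02],0],[[0.018,0.696,-0.02],0],[[0.018,0.696,-0.02],0],[[0.018,0.696,-0.02],0],[[0.018,0.696,-0.02],0]]'

```text
time: 14.3
position: [0.5818, 0.3701, 0.1614]
tool_rot: [2.777, 1.468, -0.0]
ft_force: [1.2, 0.4, -0.1]
grip_width: 1.0
```

```bash
python3 - <<'E'
from h import *
im,K,E=shot("wrist"); s=get_state(); print(s["position"],s["time"])
p=proj([.581,.372,.024],K,E); print(p)
for o in top(im,lambda h:(h[...,0]>14)&(h[...,0]<30)&(h[...,1]>90)&(h[...,2]>90),p,40): print(o,ray(*o[1],K,E,.024),ray(*o[1],K,E,.018))
cv2.imwrite("pics/7.png",im)
E
```

```text
[0.58196338 0.37013138 0.1615223 ] 14.35
[258.20658356 178.65022525]
(np.False_, [259.1, 176.6], [39.7, 42.6]) [0.57977396 0.37389861 0.024     ] [0.58093739 0.37314775 0.018     ]
(np.True_, [259.1, 175.9], [16.3, 20.1]) [0.57918709 0.37429614 0.024     ] [0.58033873 0.37355326 0.018     ]
```

View pics/7.png

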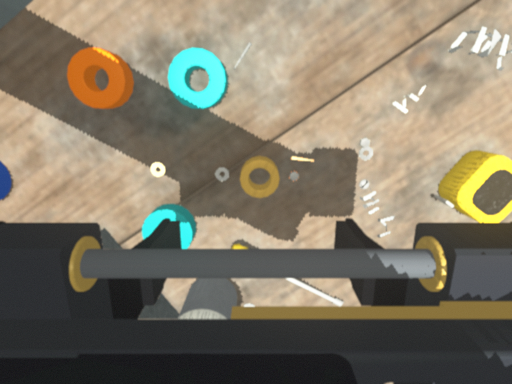

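The brass ring is at (259,176), about (0.580, 0.374). Small hardware at (222,174) and (294,176) lies along the jaw line, so I'll turn the jaws −60° to clear it, then descend.

Call:
carry_out --motion '[[[-0.001,0.0015,0],-0.14],[[-0.001,0.0015,-0.01],-0.28],[[-0.001,0.0015,-0.02],-0.42],[[-0.001,0.0015,-0.03],-0.56],[[-0.001,0.0015,-0.04],-0.7],[[-0.001,0.0015,-0.05],-0.84],[[-0.001,0.0015,-0.06],-0.98],[[-0.001,0.0015,-0.07],-1.05],[[-0.001,0.0015,-0.07],-1.05],[[-0.001,0.0015,-0.1],-1.05],[[-0.001,0.0015,-0.125],-1.05],[[-0.001,0.0015,-0.14],-1.05],[[-0.001,0.0015,-0.15],-1.05],[[-0.001,0.0015,-0.154],-1.05],[[-0.001,0.0015,-0.154],-1.05],[[-0.001,0.0015,-0.154],-1.05]]'

```text
time: 15.95
position: [0.5812, 0.3744, 0.0082]
tool_rot: [-3.138, 0.118, -0.002]
ft_force: [0.1, -0.3, -0.3]
grip_width: 1.0
```

Call:
carry_out --motion '[[[0,0,0],0],[[0,0,0],0],[[0,0,0],0],[[0,0,0],0],[[0,0,0],0],[[0,0,0],0],[[0,0,0],0],[[0,0,0],0],[[0,0,0],0]]' --grip 1 --squeeze 30

```text
time: 16.85
position: [0.5807, 0.3739, 0.0071]
tool_rot: [3.139, -0.118, 0.001]
ft_force: [1.4, -0.6, -0.9]
grip_width: 0.443
```

Call:
carry_out --motion '[[[0,0,0.03],0],[[0,0,0.075],0],[[0,0,0.12],0],[[-0.005,-0.03,0.15],0],[[-0.01,-0.079,0.15],0],[[-0.016,-0.128,0.15],0],[[-0.021,-0.177,0.15],0],[[-0.026,-0.226,0.15],0],[[-0.032,-0.275,0.15],0],[[-0.037,-0.324,0.15],0],[[-0.042,-0.373,0.15],0],[[-0.048,-0.422,0.15],0],[[-0.053,-0.471,0.15],0],[[-0.059,-0.52,0.15],0],[[-0.064,-0.569,0.15],0],[[-0.07,-0.618,0.15],0],[[-0.0748,-0.65,0.15],0],[[-0.0748,-0.6593,0.15],0],[[-0.0748,-0.6593,0.13],0],[[-0.0748,-0.6593,0.11],0]]'

```text
time: 18.85
position: [0.506, -0.2848, 0.1167]
tool_rot: [-3.138, 0.118, -0.002]
ft_force: [-0.2, 0.5, -1.4]
grip_width: 0.445
```

Call:
carry_out --motion '[[[0,0,-0.01],0],[[0,0,-0.015],0],[[0,0,-0.018],0],[[0,0,-0.018],0],[[0,0,-0.018],0],[[0,0,-0.018],0],[[0,0,-0.018],0],[[0,0,-0.018],0],[[0,0,-0.018],0],[[0,0,-0.018],0]]'

```text
time: 19.85
position: [0.5056, -0.2853, 0.0991]
tool_rot: [-3.139, 0.118, -0.0]
ft_force: [0.8, 0.6, -1.6]
grip_width: 0.444
```

Grip opening (0.444, about 39 mm) is slightly under 40, so I'll check the ring in the hand before inserting.

```bash
python3 - <<'E'
from h import *
im,K,E=shot("wrist"); s=get_state(); print(s["position"]); np.savez("pics/w4.npz",im=im,K=K,E=E)
h=cv2.cvtColor(im,cv2.COLOR_BGR2HSV).astype(int)
m=((h[...,0]>12)&(h[...,0]<32)&(h[...,1]>80)&(h[...,2]>50)).astype(np.uint8); m[:,:180]=0;m[:,340:]=0;m[:150]=0
n,l,st,c=cv2.connectedComponentsWithStats(m); print([(a.tolist(),b.round(1).tolist()) for a,b in zip(st,c) if a[4]>60])
tcp=s["position"]; print([proj(tcp+[0,0,z],K,E).round(1) for z in(-.0071,.0169)])
a,_,_=shot("scene")
r=lambda x:cv2.resize(x,(400,300),interpolation=cv2.INTER_CUBIC)
cv2.imwrite("pics/8.png",np.hstack([r(im[150:300,156:356]),r(a[185:275,230:350])]))
E
```

```text
[ 0.50555947 -0.28527556  0.09908868]
[([0, 0, 512, 384, 191760], [255.4, 189.5]), ([219, 204, 77, 45, 2217], [257.4, 226.6]), ([236, 278, 44, 8, 272], [257.2, 280.9]), ([180, 305, 160, 15, 2277], [259.4, 312.4])]
[array([258.1, 232.6]), array([258.2, 251.3])]
```

View pics/8.png

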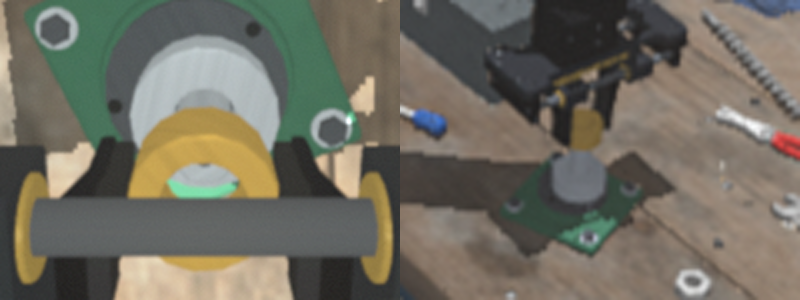

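```bash
python3 - <<'E'
from h import *
w=np.load("pics/w4.npz"); K,E=w["K"],w["E"]
tcp=np.array([.50556,-.28528])
tx,ty=[E[:2,i]/np.hypot(*E[:2,i]) for i in(0,1)]
print(tx,ty)
for u,v,z in((257.4,203.8,.092),(257.4,285.8,.116),(218.8,240,.116),(295.8,240,.116)):
    q=ray(u,v,K,E,z)[:2]-tcp; print((q@tx*1e3).round(1),(q@ty*1e3).round(1))
E
```

```text
[ 0.99729971 -0.07343903] [-0.0734607  -0.99729811]
-0.4 -17.7
-0.4 20.0
-20.0 -6.3
19.0 -6.3
```

Ring is held near-centred (about 1 mm towards −y), so I'll apply a small correction and feel down.

Call:
carry_out --motion '[[[0.0005,0.001,-0.002],0],[[0.0005,0.001,-0.004],0],[[0.0005,0.001,-0.005],0],[[0.0005,0.001,-0.006],0],[[0.0005,0.001,-0.007],0],[[0.0005,0.001,-0.008],0],[[0.0005,0.001,-0.009],0],[[0.0005,0.001,-0.009],0]]'

```text
time: 20.75
position: [0.506, -0.2843, 0.0899]
tool_rot: [3.139, -0.118, -0.0]
ft_force: [-0.1, -0.5, -1.9]
grip_width: 0.441
```

Call:
carry_out --motion '[[[0,0,-0.001],0],[[0,0,-0.002],0],[[0,0,-0.003],0],[[0,0,-0.003],0]]'

```text
time: 21.15
position: [0.506, -0.2842, 0.0869]
tool_rot: [-3.139, 0.118, 0.0]
ft_force: [-1.0, -0.0, -1.7]
grip_width: 0.448
```

Call:
carry_out --motion '[[[0,0,-0.002],0],[[0,0,-0.004],0],[[0,0,-0.006],0],[[0,0,-0.008],0],[[0,0,-0.01],0],[[0,0,-0.01],0]]'

```text
time: 21.75
position: [0.5059, -0.2841, 0.0767]
tool_rot: [-3.139, 0.118, 0.001]
ft_force: [0.3, 1.3, -2.2]
grip_width: 0.446
```

Call:
carry_out --motion '[[[0,0,-0.002],0],[[0,0,-0.004],0],[[0,0,-0.006],0],[[0,0,-0.008],0],[[0,0,-0.01],0],[[0,0,-0.012],0],[[0,0,-0.014],0],[[0,0,-0.014],0],[[0,0,-0.014],0]]'

```text
time: 22.65
position: [0.5061, -0.2843, 0.0631]
tool_rot: [3.139, -0.118, 0.0]
ft_force: [0.3, -0.9, -1.5]
grip_width: 0.441
```

Call:
carry_out --motion '[[[0,0,-0.0005],0],[[0,0,-0.001],0],[[0,0,-0.0015],0],[[0,0,-0.002],0],[[0,0,-0.002],0],[[0,0,-0.002],0]]'

```text
time: 23.25
position: [0.5061, -0.2843, 0.0611]
tool_rot: [3.139, -0.118, 0.0]
ft_force: [-0.4, 0.2, -0.9]
grip_width: 0.439
```

Call:
carry_out --motion '[[[0,0,-0.0005],0],[[0,0,-0.001],0],[[0,0,-0.0015],0],[[0,0,-0.0015],0],[[0,0,-0.0015],0]]'

```text
time: 23.75
position: [0.5061, -0.2843, 0.0596]
tool_rot: [3.139, -0.118, 0.0]
ft_force: [-1.0, 0.2, -1.4]
grip_width: 0.449
```

Call:
carry_out --motion '[[[0,0,-0.0005],0],[[0,0,-0.0008],0],[[0,0,-0.0008],0],[[0,0,-0.0008],0]]'

```text
time: 24.15
position: [0.5062, -0.2843, 0.059]
tool_rot: [-3.139, 0.118, -0.0]
ft_force: [-1.7, 1.0, 0.9]
grip_width: 0.444
```

Call:
carry_out --motion '[[[0,0,-0.0004],0],[[0,0,-0.0004],0],[[0,0,-0.0004],0]]'

```text
time: 24.45
position: [0.5061, -0.2843, 0.059]
tool_rot: [-3.139, 0.118, -0.0]
ft_force: [-1.6, 1.6, 4.5]
grip_width: 0.445
```

Firm contact at 6 N, at the home height. I'll release and back off.

Call:
carry_out --motion '[[[0,0,0],0],[[0,0,0],0],[[0,0,0],0],[[0,0,0],0],[[0,0,0],0],[[0,0,0],0],[[0,0,0],0]]' --grip -1

```text
time: 25.15
position: [0.5061, -0.2843, 0.0584]
tool_rot: [3.139, -0.118, 0.0]
ft_force: [-0.9, 1.1, -0.6]
grip_width: 0.966
```

Call:
carry_out --motion '[[[0,0,0.03],0],[[0,0,0.07],0],[[0,0,0.11],0],[[0,-0.04,0.135],0],[[0,-0.07,0.135],0],[[0,-0.07,0.135],0],[[0,-0.07,0.135],0],[[0,-0.07,0.135],0]]'

```text
time: 25.95
position: [0.5062, -0.3529, 0.1926]
tool_rot: [-3.138, 0.116, 0.001]
ft_force: [-0.3, 0.2, -0.2]
grip_width: 1.001
```

```bash
python3 - <<'E'
from h import *
im,K,E=shot("wrist"); a,_,_=shot("side"); b,_,_=shot("scene"); print(get_state()["grip_width"],get_state()["ft_force"])
r=lambda x:cv2.resize(x,(400,300),interpolation=cv2.INTER_CUBIC)
cv2.imwrite("pics/9.png",np.vstack([np.hstack([r(im[50:170,180:340]),r(a[115:175,240:320])]),np.hstack([r(b[205:265,240:320]),r(b)])]))
q=proj([.5055,-.285,.076],K,E); print(q)
for o in top(im,lambda h:(h[...,0]>12)&(h[...,0]<32)&(h[...,1]>80)&(h[...,2]>50),q,30): print(o,ray(*o[1],K,E,.076))
E
```

```text
1.00125885280196 [-0.33481115  0.26742987  0.71375447]
[251.54513483 110.46192918]
(np.False_, [251.5, 110.2], [43.5, 44.6]) [ 0.5054779  -0.28477697  0.076     ]
(np.True_, [251.5, 110.9], [25.4, 26.7]) [ 0.50543229 -0.28536563  0.076     ]
```

View pics/9.png

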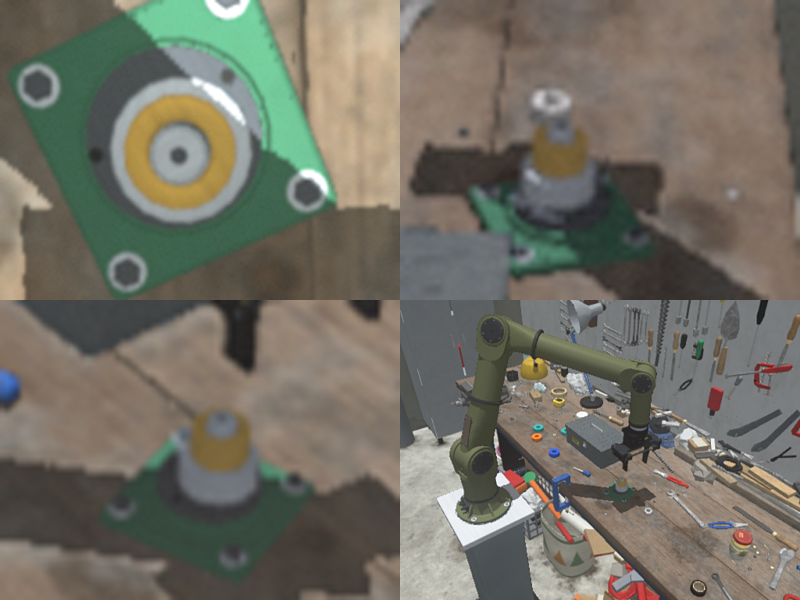

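Both rings are stacked flat around the spindle, concentric at (178,153) in the top-left tile. The arm is clear, so I'm handing in.

```bash
python3 -c "
from h import *
print(ticket.close_job())"
```

```text
the job is handed in; nothing more can be done
None
```

Both spacers are on the spindle in size order, and I handed the job in after about 26 of the 72 s. The hand-in reports no verdict.

- **Wide steel spacer:** I located the spindle from a close wrist view, then lowered the ring with light force checks. It met the disc with about 8 N at the expected height, and I released it.
- **Narrow brass spacer:** it went on the same way and met the wide one with about 6 N at the expected height, and I released it.

**Last checks:** the final pictures show both rings flat and concentric round the spindle. The brass ring is centred at about (0.5055, -0.285), roughly 6 mm from the base's axis, so inside the 9 mm limit. The gripper is open and clear, and the forces I read stayed far below 40 N. The tool never went near the screwdriver, nut or beaker, though I did not re-measure their positions at the end.

**Disagreements:**
- The spindle's offset measured 7.2 mm by camera against the stated 6 mm.
- The brass ring's grip opening read about 39 mm instead of 40 mm. A look at the ring in the hand showed it about 1 mm off centre, which I corrected before fitting it.

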